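Empty the vial decapper's catch tray and dock it again

TASK

Empty the decapper's catch tray: carry it by its orange handle with all four used vials on it, hold its open end low over the yellow glass-waste bin and tip it so that the vials slide off into the bin, without touching the vials with the gripper. Then put the empty tray back in the decapper's dock, open end first: push in the sprung contact, tip the handle end down behind the sill so that the tray lies flat, and let go. Leave the bottles and the jar standing where they are.

Things in the scene. Friction and masses are not known exactly. Their poses are not given: they have to be found in the camera images.
- tray: Catch tray: aluminium pan 180 mm long, 94 wide, 40 high, 0.13-0.21 kg. Origin at the underside, below the middle of its open end; x points out of the open end, y left, z up; the back wall is at x = -180 mm. Walls 3-4 mm on both sides and back, none at the open end; inner floor 16 mm above the underside, a skirt runs down to 0 all round. Starts on the bench, handle towards the robot.
- tray_grip (a point): Centre of the tray's orange handle plate, at (-204, 0, 70) mm in the tray's frame, axes as the tray's. The plate is 70 mm wide, 10 thick, 66 long; from the top of the back wall (root 183 mm behind the open end, 34 high) it slopes up and away from the pan at 60 degrees to the horizontal, along (-0.5, 0, 0.866); plate normal (0.866, 0, 0.5). This point is 42 mm up from the root, 24 below its end.
- tray_lip (a point): Middle of the upper edge of the tray's open end, where the vials slide off: in the tray's frame at (0, 0, 16) mm; axes as the tray's.
- waste_bin: Glass-waste bin: yellow open square box with a red rim, 220 x 220 mm outside, 120 mm high, walls and bottom 5 mm (the red rim band stands out 6 mm further). Fixed. Origin at bench level under its centre, z up.
- decapper: Vial decapper: white and grey machine, 210 mm wide, fixed. Origin at bench level, inner end of its tray dock; x into the machine, y left, z up. The dock is an open trough on the side facing the robot. Tower 190 mm high from x = 10 to 210 mm; a hood 130 mm wide overhangs the dock's inner end from x = -55 mm to the tower, 120 to 190 mm above the bench.
- dock_seat (a point): Where the tray's origin lies when docked, (-8, 0, 12) mm in the decapper's frame, axes as its. The tray lies open end towards the tower, handle out over the sill. Dock: floor 12 mm above the bench, 104 mm wide between decks 35 mm above the bench; front sill 12 mm higher than the dock floor, from x = -196 to -188 mm in the decapper's frame; docked, the tray's back wall bears on the sill.
- tray_contact (a joint): Travel (m) of the sprung brass pad, 34 mm wide, 2 to 24 mm above the dock floor, at the dock's inner end. 0 = free (face at x = -14 mm in the decapper's frame); grows as pushed in, stop at 0.012. Force about 1.8 N free, 4.5 N at 6 mm (tray docked), 7 N at the stop. Pushed beyond 6 mm, the tray's back wall clears the sill; let go, it pushes the tray back against the sill.
- vial1: Used 20 ml headspace vial 1: amber glass with a white label and metal crimp cap, 23 mm diameter, 77 mm long, 20 g. Origin in its middle, x along its axis, towards the cap. Lies lengthwise in the tray at the start (back row, by the handle). It rolls sideways freely; lengthwise it begins to slide at a tray slope of 24 to 34 degrees.
- vial2: Used 20 ml headspace vial 2: amber glass with a white label and metal crimp cap, 23 mm diameter, 77 mm long, 20 g. Origin in its middle, x along its axis, towards the cap. Lies lengthwise in the tray at the start (back row, by the handle). It rolls sideways freely; lengthwise it begins to slide at a tray slope of 24 to 34 degrees.
- vial3: Used 20 ml headspace vial 3: amber glass with a white label and metal crimp cap, 23 mm diameter, 77 mm long, 20 g. Origin in its middle, x along its axis, towards the cap. Lies lengthwise in the tray at the start (front row, by the open end). It rolls sideways freely; lengthwise it begins to slide at a tray slope of 24 to 34 degrees.
- vial4: Used 20 ml headspace vial 4: amber glass with a white label and metal crimp cap, 23 mm diameter, 77 mm long, 20 g. Origin in its middle, x along its axis, towards the cap. Lies lengthwise in the tray at the start (front row, by the open end). It rolls sideways freely; lengthwise it begins to slide at a tray slope of 24 to 34 degrees.
- amber_bottle: Bystander: amber glass bottle, 72 mm diameter, 170 mm high, standing close to the left of the tray. Origin under its centre.
- wash_bottle: Bystander: white wash bottle with red cap, 56 mm diameter, 142 mm high, with a thin spout to 180 mm, standing near the robot. Origin under its centre.
- jar: Bystander: squat glass jar with green lid, 56 mm diameter, 70 mm high, standing near the robot. Origin under its centre.
Mind the look-alikes: they are no part of the job. What is shaped like the vial2 but blue is not meant. What is shaped like the vial4 but green is not meant.

How it is judged:
On the way, in this order (a step that is already met when the one before it is completed fails the run):
1. the tray's open end is low over the bin (over its mouth, at most 0.15 m above the rim) with all four vials still on the tray (x of vial1 in the frame of tray between -0.18 and 0.005 m and x of vial2 in the frame of tray between -0.18 and 0.005 m and x of vial3 in the frame of tray between -0.18 and 0.005 m and x of vial4 in the frame of tray between -0.18 and 0.005 m and z of vial1 in the frame of tray between 0.01 and 0.06 m and z of vial2 in the frame of tray between 0.01 and 0.06 m and z of vial3 in the frame of tray between 0.01 and 0.06 m and z of vial4 in the frame of tray between 0.01 and 0.06 m and x of tray_lip in the frame of waste_bin between -0.11 and 0.11 m and y of tray_lip in the frame of waste_bin between -0.11 and 0.11 m and z of tray_lip in the frame of waste_bin below 0.27 m), for 0.1 s.
2. all four vials have slid into the bin while the tray is held tipped (more than 15 degrees) with its open end low over the bin (x of vial1 in the frame of waste_bin between -0.105 and 0.105 m and y of vial1 in the frame of waste_bin between -0.105 and 0.105 m and z of each of vial1, vial2, vial3, vial4 in the frame of waste_bin below 0.115 m and x of vial2 in the frame of waste_bin between -0.105 and 0.105 m and y of vial2 in the frame of waste_bin between -0.105 and 0.105 m and x of vial3 in the frame of waste_bin between -0.105 and 0.105 m and y of vial3 in the frame of waste_bin between -0.105 and 0.105 m and x of vial4 in the frame of waste_bin between -0.105 and 0.105 m and y of vial4 in the frame of waste_bin between -0.105 and 0.105 m and x of tray_lip in the frame of waste_bin between -0.11 and 0.11 m and y of tray_lip in the frame of waste_bin between -0.11 and 0.11 m and z of tray_lip in the frame of waste_bin below 0.27 m and angle between tray's own z axis and vertical above 0.26 rad), for 0.1 s.
At the end, for the whole second after the job is handed in: All four vials lie inside the bin, below its rim, at rest; the tray lies flat in the dock, on its floor and behind the sill (within about 4.5 mm along the dock, 7 mm across, 5 degrees), holding the sprung contact pushed in by more than 3 mm; it is released and at rest (x of vial1 in the frame of waste_bin between -0.105 and 0.105 m and y of vial1 in the frame of waste_bin between -0.105 and 0.105 m and z of each of vial1, vial2, vial3, vial4 in the frame of waste_bin below 0.115 m and x of vial2 in the frame of waste_bin between -0.105 and 0.105 m and y of vial2 in the frame of waste_bin between -0.105 and 0.105 m and x of vial3 in the frame of waste_bin between -0.105 and 0.105 m and y of vial3 in the frame of waste_bin between -0.105 and 0.105 m and x of vial4 in the frame of waste_bin between -0.105 and 0.105 m and y of vial4 in the frame of waste_bin between -0.105 and 0.105 m and x of tray in the frame of decapper between -0.0125 and -0.0035 m and y of tray in the frame of decapper between -0.007 and 0.007 m and z of tray in the frame of decapper between 0.009 and 0.0155 m and angle between the x axis of tray and the x axis of decapper, either way round below 0.09 rad and angle between tray's own z axis and vertical below 0.04 rad and value of joint tray_contact above 0.003 m and linear speed of each of vial1, vial2, vial3, vial4, tray below 0.03 m/s); the robot touches nothing.
It fails at once if the gripper touches a vial (contact force between any of the fingers, the arm and vial1 above 0.5 N or contact force between any of the fingers, the arm and vial2 above 0.5 N or contact force between any of the fingers, the arm and vial3 above 0.5 N or contact force between any of the fingers, the arm and vial4 above 0.5 N).
It fails at once if the amber bottle is moved by more than 30 mm or tipped (distance of amber_bottle from where it was at the start of the episode above 0.03 m or angle between amber_bottle's own z axis and vertical above 0.35 rad).
It fails at once if the wash bottle is moved by more than 30 mm or tipped (distance of wash_bottle from where it was at the start of the episode above 0.03 m or angle between wash_bottle's own z axis and vertical above 0.35 rad).
It fails at once if the green-lidded jar is moved by more than 30 mm or tipped (distance of jar from where it was at the start of the episode above 0.03 m or angle between jar's own z axis and vertical above 0.35 rad).
It also fails if it takes over 72 s, if anything falls off the work surface, if the arm or the gripper's body presses on something with over 40 N, if the wrist force passes 120 N, or if a joint passes its speed limit or range.

ROBOT

A 6-joint arm with a two-finger parallel gripper is mounted at the origin on the work surface. World frame = base frame: x ahead of the robot, y to its left, z up, the work surface at z = 0. Lengths are in m, angles in rad, forces in N, time in s.
With the tool pointing down it reaches from about 0.275 to 0.975 m from the base axis. Payload 8.4 kg.
Tool frame: the origin (TCP) lies midway between the tips of the shut fingers; the grasp point (between the pads) lies 19 mm behind it (env.grip_depth is the z of the grasp point in the tool frame, in m); z points along the fingers, y is the line along which they close (so a half turn about z gives the same grasp; the last joint's range is limited). The gripper opens to 92 mm and grips with 3 to 60 N. Pads are 20 mm wide; open, the fingers measure 128 mm over their backs; the gripper's body (75 mm by 189 mm) begins 69 mm behind the grasp point.
Start: joints at [1.174, 0.353, 1.633, -0, 1.155, -0.002], TCP at [0.24, 0.577, 0.215] pointing down, gripper open.
Joint ranges: [-2.63, 2.63], [-0.92, 2.1], [0.06, 2.66], [-1.3, 4.44], [0, 2.69], [-3.02, 3.02]. Speed limits (rad/s): [2.22, 2.22, 2.79, 3.14, 3.14, 3.14].

INTERFACE

Orientations are given as a unit quaternion [w, x, y, z].
In Python, from bench import env gives the robot as it stands.
- The arm moves only by the tool step_arm, never from a script. Its argument "moves" is one flat list of numbers, 7 for each row, row after row: the turn, a rotation vector about the tool's x, y, z in rad, then the shift along the tool's x, y, z in mm, then the finger opening in mm, from 0 to 91.9. A call has 1 to 5 rows; each row is the pose to reach, as a shift and turn from the pose commanded when the call began, along the tool's axes at that moment; what a row does not reach only later rows make up. A row lasts 1/10 s, in which the tool goes at most 50 mm and 8.59 degrees, less where a joint would pass 70% of its speed; a pose out of reach is approached as far as the arm can. A call with a gripper value outside its range is refused whole. The fingers move at their own pace and stop on an object; the grip force is fixed at half the most. Time passes only in rows, so rows that repeat a pose let the fingers close. It gives the time, the measured TCP pose, the force, the opening and the grip force at its end, in the units of the state.
- env.read_state(): the state, without advancing time (a new reading comes with each control period).
- env.read_camera(name): name is "scene" or "top" or "wrist"; returns a dict with "frame" (400x640x3 uint8, red, green, blue), "camera_matrix" (3x3 intrinsics, pixels), "extrinsics" (4x4, takes a point from camera to world coordinates). Camera axes: x right, y down, z forward; pixel columns grow to the right and rows downward; lengths in m; the calibration is good to about 2 mm. A picture is of the moment at which its call begins. There is no depth.
- env.close_job(): hands the job in; it is judged then, once.
The state is a dict: "time": time; "joint_positions": joint angles; "dq": joint speeds; "joint_efforts": joint torques, N m; "tool_pos": TCP position; "ee_rot": TCP orientation; "wrist_force": force on the tool from outside, world axes, zero at the start; "wrist_torque": the same for the moment, N m; "grip_width": opening from 0.0 (shut) to 1.0 (fully open); "grasp_force": force on a finger pad.
Only numpy, scipy, OpenCV 4.12 (cv2) and the standard library are available. Lean on these libraries where they do the work, as an engineer would, in place of code of your own. Each camera call takes 0.05 s, during which the arm holds its last target. There are 200 camera calls.

## Working session

There is one attempt and no reset: what is moved stays moved. The work goes in short steps, Python scripts to look and compute and a tool call to move; the robot and the scene stay as the last step left them, time stands still between calls to the robot, and variables do not carry over. Pictures are saved under pics/ and viewed, at most 13 in all, crops included, and the job is handed in when it is done.

Besides the shell and the picture viewer there is one more tool, called after "Request:" by a JSON object that holds its "fn" and its "kwargs". step_arm: Moves the arm, as the interface text tells. Its arguments: {"type":"object","properties":{"moves":{"type":"array"}},"required":["moves"]}

```bash
mkdir -p pics; ls
python3 - <<'E'
from bench import env
import cv2,numpy as np
for n in ("top","scene"):
    c=env.read_camera(n); cv2.imwrite(f"pics/{n}0.png",c["frame"][:,:,::-1]); np.savez(f"pics/{n}0.npz",**c)
    print(n,c["camera_matrix"].round(1).tolist(),c["extrinsics"].round(4).tolist())
print(env.read_state(), env.grip_depth)
E
```

```text
pics
top [[361.9, 0.0, 316.4], [0.0, 361.9, 202.4], [0.0, 0.0, 1.0]] [[-0.0017, -0.994, 0.1091, 0.475], [-0.9998, -0.0006, -0.0213, 0.0269], [0.0213, -0.1091, -0.9938, 0.8877], [0.0, 0.0, 0.0, 1.0]]
scene [[418.2, 0.0, 314.2], [0.0, 418.2, 201.7], [0.0, 0.0, 1.0]] [[-0.2237, 0.761, -0.6089, 1.3073], [0.9746, 0.1666, -0.1497, 0.1921], [-0.0125, -0.6269, -0.779, 1.002], [0.0, 0.0, 0.0, 1.0]]
{'time': 0.1, 'joint_positions': array([ 1.17365441e+00,  3.53548325e-01,  1.63404102e+00, -5.04228799e-06,
        1.15519716e+00, -2.40582246e-03]), 'dq': array([ 0.00110453, -0.001798  , -0.00296639,  0.00115796, -0.0010196 ,
       -0.0010985 ]), 'joint_efforts': array([-1.89816907e-03, -5.94903374e+01, -3.34931052e+01,  6.97570620e-02,
        1.81423448e-02,  3.12769237e-05]), 'tool_pos': array([0.24019016, 0.57653469, 0.21396587]), 'ee_rot': array([-1.16198447e-04,  1.96088122e-01,  9.80586096e-01, -5.85511210e-04]), 'wrist_force': array([0.04913403, 0.30670456, 1.09640022]), 'wrist_torque': array([-0.01070502,  0.03186177, -0.03473597]), 'grasp_force': 0.0, 'grip_width': 0.9999005609791124} -0.0187
```

View pics/top0.png

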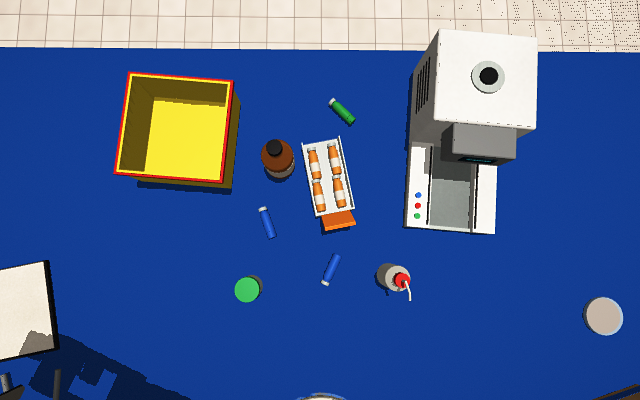

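View pics/scene0.png

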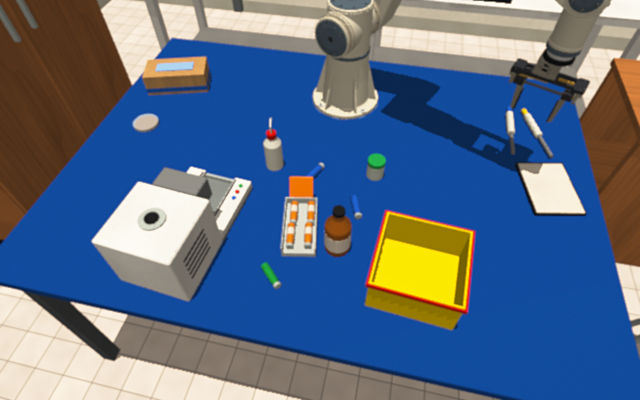

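```bash
cat > h.py <<'E'
import numpy as np,cv2
from scipy.spatial.transform import Rotation as R
def load(n): return dict(np.load(f"pics/{n}.npz"))
def ray(c,px):
    K,E=c["camera_matrix"],c["extrinsics"]
    d=E[:3,:3]@np.linalg.solve(K,[px[0],px[1],1]); return E[:3,3],d/np.linalg.norm(d)
def cast(c,px,z):
    o,d=ray(c,px); return o+d*(z-o[2])/d[2]
def proj(c,p):
    E=c["extrinsics"]; q=c["camera_matrix"]@(E[:3,:3].T@(np.asarray(p)-E[:3,3])); return q[:2]/q[2]
def quad(m):
    k=max(cv2.findContours(m.astype(np.uint8),0,1)[0],key=cv2.contourArea)
    h=cv2.convexHull(k)
    return cv2.approxPolyDP(h,0.04*cv2.arcLength(h,True),True)[:,0,:],cv2.contourArea(k)
E
python3 - <<'E'
from h import *
for n in("top0","scene0"):
    c=load(n); f=c["frame"]; hsv=cv2.cvtColor(f,cv2.COLOR_RGB2HSV); H,S,V=cv2.split(hsv)
    red=((H<5)|(H>174))&(S>180)&(V>150)
    q,a=quad(red); print(n,"red",a,[(p.tolist(),cast(c,p,.12).round(3)[:2].tolist()) for p in q])
    orr=(H>=6)&(H<14)&(S>200)&(V>150)
    q,a=quad(orr); print(n,"orange",a,[(p.tolist(),cast(c,p,.09).round(3)[:2].tolist(),cast(c,p,.034).round(3)[:2].tolist()) for p in q])
c=load("top0");f=c["frame"]
a=cv2.resize(f[120:245,290:510],None,fx=3.6,fy=3.6,interpolation=cv2.INTER_CUBIC)
cv2.imwrite("pics/crop.png",a[:,:,::-1])
E
```

```text
top0 red 10893.5 [([128, 72], [0.847, 0.424]), ([232, 80], [0.831, 0.196]), ([221, 182], [0.603, 0.214]), ([113, 173], [0.622, 0.443])]
top0 orange 329.5 [([354, 220], [0.523, -0.073], [0.527, -0.08]), ([324, 226], [0.51, -0.007], [0.513, -0.009]), ([322, 215], [0.535, -0.003], [0.539, -0.005]), ([349, 210], [0.546, -0.062], [0.551, -0.069])]
scene0 red 27.0 [([274, 131], [0.367, -0.165]), ([274, 135], [0.385, -0.159]), ([271, 136], [0.391, -0.167]), ([267, 135], [0.389, -0.181]), ([267, 131], [0.372, -0.186]), ([273, 130], [0.363, -0.169])]
scene0 orange 0.5 [([311, 196], [0.576, 0.003], [0.531, -0.008]), ([312, 194], [0.568, 0.004], [0.523, -0.007]), ([312, 196], [0.575, 0.006], [0.53, -0.005])]
```

View pics/crop.png

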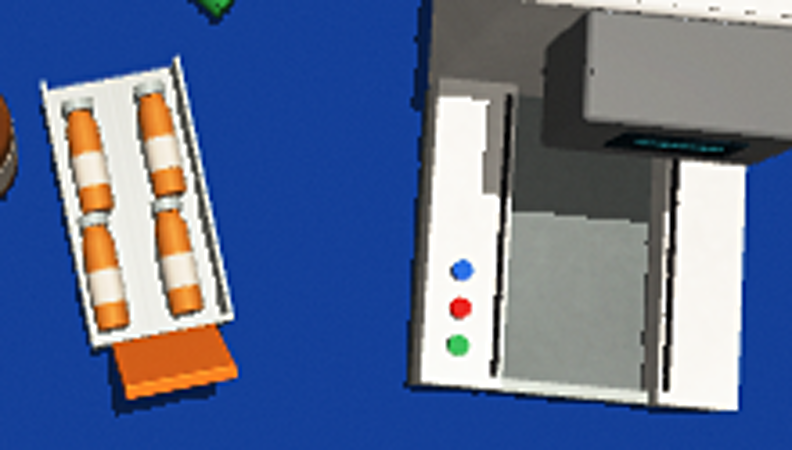

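Run:
```python
from h import *
c=load("top0")
f=lambda x,y:(289.64+x/3.6,119.64+y/3.6)
P={}
for n,p,z in [("tOL",f(44,84),.04),("tOR",f(178,60),.04),("tBL",f(95,346),.04),("tBR",f(232,318),.04),
 ("hTL",f(127,395),.09),("hTR",f(237,376),.09),("hRL",f(113,345),.036),("hRR",f(218,325),.036),
 ("dFL",f(422,384),.035),("dFR",f(739,410),.035),("dBL",f(437,95),.035),("dBR",f(746,166),.035),
 ("slotL",f(496,375),.035),("slotL2",f(510,97),.035),("slotR",f(666,390),.035),("slotR2",f(677,160),.035),
 ("floorFL",f(503,380),.024),("floorFR",f(648,390),.024),
 ("towBL",(440,29),.19),("towBR",(537,38),.19),("towFR",(535,129),.19),
 ("hoodFL",f(582,122),.19),("hoodFLb",f(545,147),.12),("amber",(275,148),.17),("wash",(401,279),.142),("jar",(247,290),.07)]:
    P[n]=cast(c,p,z); print(n,P[n].round(4)[:2])
d=lambda a,b:np.linalg.norm(P[a]-P[b]).round(4); an=lambda a,b:np.degrees(np.arctan2(*(P[b]-P[a])[[1,0]])).round(2)
print("tray w",d("tOL","tOR"),d("tBL","tBR"),"l",d("tBL","tOL"),d("tBR","tOR"),"ang",an("tBL","tOL"),an("tBR","tOR"),an("tOR","tOL")-90,an("tBR","tBL")-90)
print("dock w",d("dFL","dFR"),"ang",an("dFL","dBL"),an("dFR","dBR"),an("slotL","slotL2"),an("slotR","slotR2"),an("dFR","dFL")-90,"tower",an("towFR","towBR"),an("towBR","towBL")-90,d("towFR","towBR"))
print("hand",an("hTR","hTL")-90)
b=np.array([cast(c,p,.12)[:2] for p in [(128,72),(233,80),(222,183),(114,173)]]);print("bin",b.mean(0),np.linalg.norm(np.diff(b,axis=0),axis=1))
```

```text
tOL [0.7113 0.0434]
tOR [ 0.7282 -0.0462]
tBL [0.5365 0.0097]
tBR [ 0.5548 -0.0801]
hTL [ 0.5028 -0.0088]
hTR [ 0.5144 -0.0764]
hRL [ 0.5374 -0.0022]
hRR [ 0.5506 -0.0713]
dFL [ 0.5118 -0.2054]
dFR [ 0.4945 -0.415 ]
dBL [ 0.7063 -0.2212]
dBR [ 0.6582 -0.4289]
slotL [ 0.5177 -0.2545]
slotL2 [ 0.7051 -0.2707]
slotR [ 0.5077 -0.3671]
slotR2 [ 0.6622 -0.3822]
floorFL [ 0.5149 -0.2627]
floorFR [ 0.5081 -0.36  ]
towBL [ 0.9116 -0.2437]
towBR [ 0.8942 -0.4453]
towFR [ 0.7003 -0.4279]
hoodFL [ 0.6493 -0.2561]
hoodFLb [ 0.6513 -0.2612]
amber [0.6644 0.0951]
wash [ 0.4    -0.1611]
jar [0.3702 0.1628]
tray w 0.0911 0.0916 l 0.1781 0.1766 ang 10.91 11.08 10.64 11.560000000000002
dock w 0.2104 ang -4.65 -4.87 -4.92 -5.61 -4.709999999999994 tower -5.15 -4.950000000000003 0.1947
hand 9.709999999999994
bin [0.72510037 0.31774749] [0.23054771 0.2305962  0.23011327]
```

The top view shows the tray corners at about (302,143), (340,136), (316,216) and (354,208) px. The dock front corners are at (407,226) and (495,233), and the red rim corners at (128,72), (233,80), (222,183) and (114,173). The measured sizes match the given ones: tray 92x178, dock 210 wide, rim 230-232.

```bash
cat >> h.py <<'E'
from bench import env
def yawm(deg): return R.from_euler("z",deg,degrees=True)
RT=R.from_matrix(np.array([[0,.866,.5],[1,0,0],[0,.5,-.866]]))   # tool axes in tray frame
GRIP=np.array([-.204,0,.070])
def tray_rot(yaw,pitch): return yawm(yaw)*R.from_euler("y",pitch,degrees=True)  # pitch>0 = open end down
def tool_for_tray(o,yaw,pitch,depth=.0187,back=0.):
    q=tray_rot(yaw,pitch); rt=q*RT
    return np.asarray(o)+q.apply(GRIP)+rt.apply([0,0,depth-back]), rt
def now():
    s=env.read_state(); w,x,y,z=s["ee_rot"]; return s["tool_pos"],R.from_quat([x,y,z,w]),s
def tray_now():
    p,r,s=now(); q=r*RT.inv(); o=p-r.apply([0,0,.0187])-q.apply(GRIP); return o,q
def rel(p,r,p0=None,r0=None):
    if p0 is None: p0,r0,_=now()
    print("turn",(r0.inv()*r).as_rotvec().round(3).tolist(),"shift mm",(1e3*r0.inv().apply(p-p0)).round(1).tolist(),"tcp",p.round(3).tolist())
E
python3 - <<'E'
from h import *
o=[.721,-.0011,0]
p,r=tool_for_tray(o,11,0,back=.1); rel(p,r)
p2,r2=tool_for_tray(o,11,0); rel(p2,r2,p,r)
E
```

```text
turn [-0.481, -0.257, 0.961] shift mm [-462.2, -483.7, 74.1] tcp [0.481, -0.048, 0.14]
turn [0.0, 0.0, 0.0] shift mm [-0.0, 0.0, 100.0] tcp [0.53, -0.038, 0.054]
```

Request:
{"fn": "step_arm", "kwargs": {"moves": [-0.48,-0.26,0.96,-462,-484,74,50,-0.48,-0.26,0.96,-462,-484,74,50,-0.48,-0.26,0.96,-462,-484,74,50,-0.48,-0.26,0.96,-462,-484,74,50,-0.48,-0.26,0.96,-462,-484,74,50]}}

```text
time: 0.6
tool_pos: [0.3296, 0.3429, 0.1868]
ee_rot: [0.116, 0.497, 0.849, 0.14]
wrist_force: [0.7, -0.6, 0.2]
grip_width: 0.59
grasp_force: 0.0
```

Run:
```python
from h import *
p,r=tool_for_tray([.721,-.0011,0],11,0,back=.1); rel(p,r); print(now()[2]["grip_width"])
```

```text
turn [-0.151, -0.081, 0.304] shift mm [-411.9, -76.5, 46.3] tcp [0.481, -0.048, 0.14]
0.5900175501217888
```

Request:
{"fn": "step_arm", "kwargs": {"moves": [-0.15,-0.08,0.3,-412,-76,46,50,-0.15,-0.08,0.3,-412,-76,46,50,-0.15,-0.08,0.3,-412,-76,46,50,-0.15,-0.08,0.3,-412,-76,46,50,-0.15,-0.08,0.3,-412,-76,46,50]}}

```text
time: 1.1
tool_pos: [0.4082, 0.142, 0.1621]
ee_rot: [0.162, 0.611, 0.75, 0.197]
wrist_force: [-1.0, 0.7, -0.1]
grip_width: 0.544
grasp_force: 0.0
```

Run:
```python
from h import *
p,r=tool_for_tray([.721,-.0011,0],11,0,back=.1); rel(p,r)
```

```text
turn [-0.009, -0.003, 0.01] shift mm [-200.5, 17.9, 35.5] tcp [0.481, -0.048, 0.14]
```

Request:
{"fn": "step_arm", "kwargs": {"moves": [0,0,0,-200,18,36,50,0,0,0,-200,18,36,50,0,0,0,-200,18,36,50,0,0,0,-200,18,36,50,0,0,0,-200,18,36,50]}}

```text
time: 1.6
tool_pos: [0.4499, 0.0336, 0.1464]
ee_rot: [0.158, 0.611, 0.751, 0.194]
wrist_force: [1.0, 0.9, 1.2]
grip_width: 0.546
grasp_force: 0.0
```

Run:
```python
from h import *
p,r=tool_for_tray([.721,-.0011,0],11,0,back=.1); rel(p,r)
c=env.read_camera("wrist"); np.savez("pics/w1.npz",**c); f=c["frame"]
# predicted handle top corners and pan corners
for q in ([-.216,.035,.091],[-.216,-.035,.091],[-.18,.047,.04],[-.18,-.047,.04],[0,.047,.04],[0,-.047,.04]):
    w=np.array([.721,-.0011,0])+tray_rot(11,0).apply(q); u=proj(c,w); print(u.round(0)); cv2.circle(f,tuple(int(v) for v in u),5,(255,0,255),1)
cv2.imwrite("pics/w1.png",f[:,:,::-1])
```

```text
turn [-0.017, -0.007, 0.01] shift mm [-86.0, 9.2, 11.9] tcp [0.481, -0.048, 0.14]
[331. 271.]
[330. 344.]
[336. 230.]
[334. 314.]
[459. 207.]
[450. 275.]
```

View pics/w1.png

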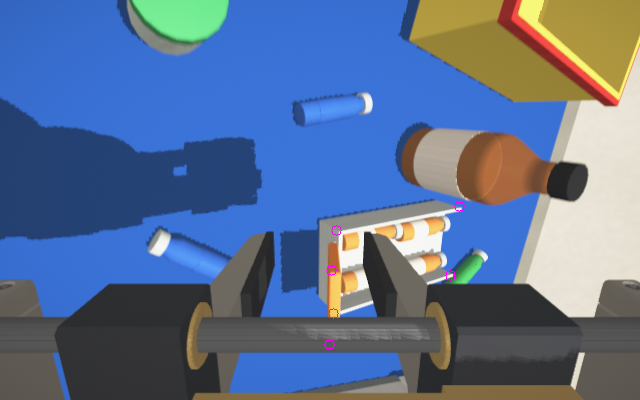

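Wrist view: the handle strip is at (335,280) and the tray's back-left corner is near (320,220). My prediction lies about 15 px to its right, possibly because the arm was still moving. I'll finish the approach and recheck at rest.

Request:
{"fn": "step_arm", "kwargs": {"moves": [-0.02,0,0.01,-86,9,12,50,-0.02,0,0.01,-86,9,12,50,-0.02,0,0.01,-86,9,12,50,-0.02,0,0.01,-86,9,12,50,-0.02,0,0.01,-86,9,12,50]}}

```text
time: 2.15
tool_pos: [0.4801, -0.0471, 0.1399]
ee_rot: [0.162, 0.614, 0.745, 0.202]
wrist_force: [-1.0, 0.7, -0.2]
grip_width: 0.547
grasp_force: 0.0
```

Run:
```python
from h import *
p,r=tool_for_tray([.721,-.0011,0],11,0,back=.1); rel(p,r); print(now()[2]["dq"].round(3))
c=env.read_camera("wrist"); np.savez("pics/w2.npz",**c); f=c["frame"]
for q in ([-.216,.035,.091],[-.216,-.035,.091],[-.183,.035,.034],[-.18,.047,.04],[-.18,-.047,.04],[0,.047,.04],[0,-.047,.04]):
    w=np.array([.721,-.0011,0])+tray_rot(11,0).apply(q); u=proj(c,w); print(u.round(0)); cv2.circle(f,tuple(int(v) for v in u),5,(255,0,255),1)
cv2.imwrite("pics/w2.png",f[:,:,::-1])
```

```text
turn [0.001, -0.007, -0.002] shift mm [-0.8, 0.8, -0.2] tcp [0.481, -0.048, 0.14]
[ 0.031 -0.015  0.015 -0.008  0.002  0.008]
[319. 169.]
[319. 261.]
[319. 157.]
[325. 144.]
[325. 243.]
[460. 136.]
[452. 214.]
```

View pics/w2.png

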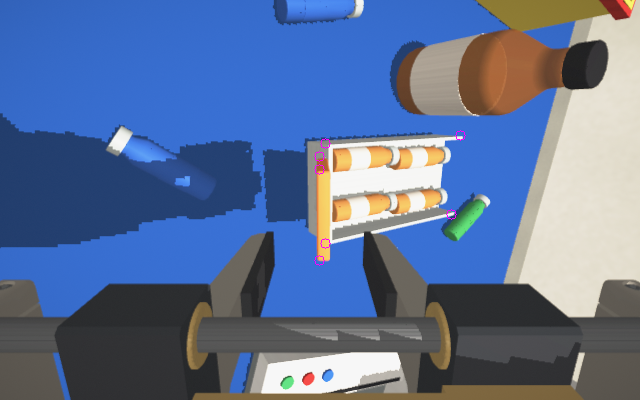

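At rest the prediction matches: the plate end strip is at x≈323, y 168–262 px, against a predicted 319, 169–261. That is a 1–2 mm offset along the closing axis. Descending.

Request:
{"fn": "step_arm", "kwargs": {"moves": [0,0,0,-1,1.5,30,50,0,0,0,-1,1.5,60,50,0,0,0,-1,1.5,85,50,0,0,0,-1,1.5,100,50,0,0,0,-1,1.5,100,50]}}

```text
time: 2.7
tool_pos: [0.5307, -0.0355, 0.0528]
ee_rot: [0.161, 0.613, 0.746, 0.202]
wrist_force: [-0.4, -0.4, 1.0]
grip_width: 0.543
grasp_force: 0.0
```

Request:
{"fn": "step_arm", "kwargs": {"moves": [0,0,0,0,0,0,30,0,0,0,0,0,0,15,0,0,0,0,0,0,5,0,0,0,0,0,0,5,0,0,0,0,0,0,5]}}

```text
time: 3.2
tool_pos: [0.5314, -0.0375, 0.0552]
ee_rot: [0.163, 0.613, 0.746, 0.203]
wrist_force: [-0.7, -0.9, -0.2]
grip_width: 0.129
grasp_force: 0.0
```

Request:
{"fn": "step_arm", "kwargs": {"moves": [0,0,0,0,0,0,5,0,0,0,0,0,0,5,0,0,0,0,0,0,5,0,0,0,0,0,0,5,0,0,0,0,0,0,5]}}

```text
time: 3.7
tool_pos: [0.5319, -0.0374, 0.0553]
ee_rot: [0.163, 0.613, 0.746, 0.203]
wrist_force: [-2.8, 0.1, 9.6]
grip_width: 0.109
grasp_force: 30.0
```

Run:
```python
from h import *
o,q=tray_now(); print(o.round(4),q.as_euler("ZYX",degrees=True).round(2))
# plan: lift, handle end slightly lower (nose up 8 deg)
yaw=11
rel(*tool_for_tray([o[0],o[1],.06],yaw,-8))
p,r=tool_for_tray([o[0],o[1],.25],yaw,-8); rel(p,r)
```

```text
[7.23e-01 7.00e-04 2.30e-03] [11.2  -0.22  0.32]
turn [-0.136, -0.007, -0.0] shift mm [1.2, 10.9, -29.4] tcp [0.526, -0.037, 0.086]
turn [-0.136, -0.007, -0.0] shift mm [2.2, 106.5, -193.5] tcp [0.526, -0.037, 0.276]
```

Request:
{"fn": "step_arm", "kwargs": {"moves": [0,0,0,0,5,-10,5,-0.04,0,0,0,10,-20,5,-0.07,0,0,0,16,-38,5,-0.1,0,0,1,28,-60,5,-0.136,0,0,1,41,-81,5]}}

```text
time: 4.2
tool_pos: [0.525, -0.0378, 0.1452]
ee_rot: [0.204, 0.601, 0.73, 0.253]
wrist_force: [0.4, -0.1, -1.9]
grip_width: 0.106
grasp_force: 30.0
```

Run:
```python
from h import *
o,q=tray_now(); print(o.round(4),q.as_euler("ZYX",degrees=True).round(2),now()[2]["wrist_force"].round(1))
rel(*tool_for_tray([.72,0,.25],11,-8))
c=env.read_camera("scene"); cv2.imwrite("pics/s1.png",cv2.resize(c["frame"][100:350,180:520],None,fx=2,fy=2)[:,:,::-1])
# bin target
yb=-4.5; b=np.array([.725,.318])
for lx in (-.05,):
    print("lip bin", b+yawm(yb).apply([lx,0,0])[:2])
```

```text
[0.7214 0.0012 0.1186] [11.15 -7.88  0.36] [ 0.4 -0.1 -1.9]
turn [-0.002, -0.007, -0.001] shift mm [0.7, 79.1, -104.4] tcp [0.523, -0.038, 0.276]
lip bin [0.67515413 0.32192295]
```

View pics/s1.png

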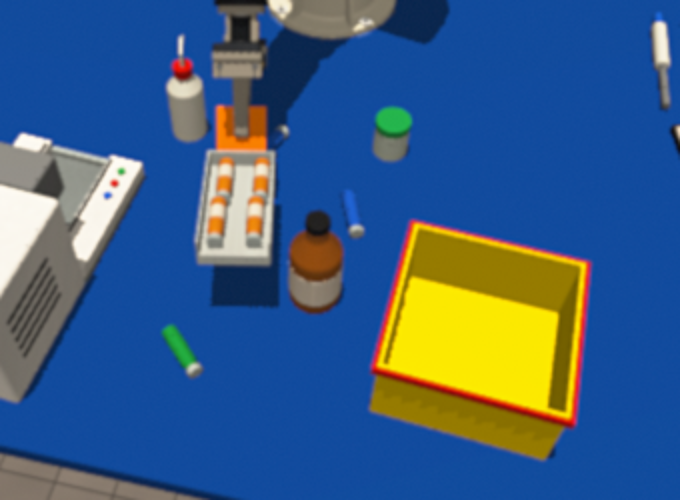

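The tray is lifted with all four vials in place, crop (200–275, 150–260). Raising it above the amber bottle.

Request:
{"fn": "step_arm", "kwargs": {"moves": [0,0,0,0,16,-21,5,0,0,0,0,36,-48,5,0,0,0,0,56,-75,5,0,0,0,0,72,-95,5,0,0,0,0,79,-104,5]}}

```text
time: 4.75
tool_pos: [0.5256, -0.0397, 0.2793]
ee_rot: [0.206, 0.6, 0.73, 0.253]
wrist_force: [-0.8, 0.4, -0.9]
grip_width: 0.103
grasp_force: 30.0
```

Run:
```python
from h import *
o,q=tray_now(); print(o.round(4),q.as_euler("ZYX",degrees=True).round(2))
p0,r0=tool_for_tray([.72,0,.25],11,-8)
rel(*tool_for_tray([.675,.322,.25],22,-8))
rel(*tool_for_tray([.698,.161,.25],16.5,-8))
```

```text
[ 0.7221 -0.0009  0.2535] [11.15 -8.1   0.16]
turn [0.002, 0.114, -0.151] shift mm [288.3, 13.3, 15.4] tcp [0.489, 0.247, 0.276]
turn [0.002, 0.055, -0.075] shift mm [144.9, 4.6, 8.1] tcp [0.506, 0.104, 0.276]
```

Request:
{"fn": "step_arm", "kwargs": {"moves": [0,0.005,-0.006,12,1,1,5,0,0.014,-0.018,35,2,2,5,0,0.026,-0.034,65,3,3,5,0,0.04,-0.052,100,5,5,5,0,0.053,-0.07,135,6,7,5]}}

```text
time: 5.25
tool_pos: [0.5064, 0.0963, 0.2738]
ee_rot: [0.193, 0.568, 0.756, 0.261]
wrist_force: [0.2, 0.2, -2.9]
grip_width: 0.105
grasp_force: 30.0
```

Run:
```python
from h import *
o,q=tray_now(); print(o.round(4),q.as_euler("ZYX",degrees=True).round(2))
rel(*tool_for_tray([.675,.322,.25],22,-8))
```

```text
[0.6985 0.1525 0.2471] [16.22 -7.86  0.3 ]
turn [-0.002, 0.058, -0.082] shift mm [149.5, 21.4, 14.6] tcp [0.489, 0.247, 0.276]
```

Request:
{"fn": "step_arm", "kwargs": {"moves": [0,0.013,-0.018,35,4,3,5,0,0.027,-0.038,70,8,6,5,0,0.042,-0.058,105,13,10,5,0,0.053,-0.074,133,17,12,5,0,0.058,-0.08,148,19,13,5]}}

```text
time: 5.75
tool_pos: [0.4869, 0.2456, 0.2757]
ee_rot: [0.181, 0.529, 0.784, 0.269]
wrist_force: [0.0, 0.7, -2.4]
grip_width: 0.105
grasp_force: 30.0
```

Run:
```python
from h import *
o,q=tray_now(); print(o.round(4),q.as_euler("ZYX",degrees=True).round(2))
lip=lambda o,p:None
L=np.array([.678,.322,.185])   # lip target
for pit in (0,25,35,45,52):
    t=tray_rot(22,pit); rel(*tool_for_tray(L-t.apply([0,0,.016]),22,pit))
c=env.read_camera("scene"); cv2.imwrite("pics/s2.png",cv2.resize(c["frame"][100:350,180:520],None,fx=2,fy=2)[:,:,::-1])
```

```text
[0.6724 0.3208 0.249 ] [22.04 -7.84  0.05]
turn [0.137, -0.001, 0.0] shift mm [-0.9, -23.7, 48.7] tcp [0.498, 0.249, 0.223]
turn [0.573, -0.001, 0.0] shift mm [-0.8, 51.7, 7.5] tcp [0.529, 0.262, 0.302]
turn [0.748, -0.001, 0.001] shift mm [-0.8, 85.6, 0.8] tcp [0.55, 0.27, 0.328]
turn [0.922, -0.001, 0.001] shift mm [-0.8, 120.1, 0.1] tcp [0.575, 0.28, 0.349]
turn [1.044, -0.001, 0.001] shift mm [-0.8, 144.1, 3.2] tcp [0.595, 0.288, 0.362]
```

View pics/s2.png

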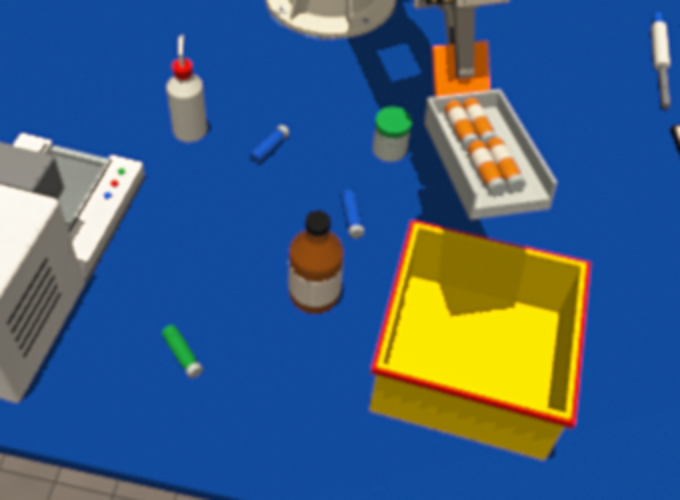

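All four vials are on the tray, crop (445–520, 100–190), lying beside each other with the lip over the near part of the bin. Lowering it level.

Request:
{"fn": "step_arm", "kwargs": {"moves": [0.03,0,0,0,-5,10,5,0.06,0,0,0,-11,22,5,0.1,0,0,0,-18,37,5,0.13,0,0,0,-23,47,5,0.13,0,0,0,-24,49,5]}}

```text
time: 6.3
tool_pos: [0.4986, 0.2472, 0.2216]
ee_rot: [0.146, 0.541, 0.799, 0.217]
wrist_force: [0.2, 0.8, -1.8]
grip_width: 0.106
grasp_force: 30.0
```

Run:
```python
from h import *
o,q=tray_now(); print(o.round(4),q.as_euler("ZYX",degrees=True).round(2))
L=np.array([.678,.322,.185])
for pit in (6,12,18,24,30,36,42,48,54):
    t=tray_rot(22,pit); rel(*tool_for_tray(L-t.apply([0,0,.016]),22,pit))
```

```text
[0.6796 0.3197 0.1688] [21.82 -0.3   0.05]
turn [0.11, 0.001, -0.003] shift mm [2.2, 14.8, -16.0] tcp [0.502, 0.251, 0.243]
turn [0.215, 0.0, -0.003] shift mm [2.2, 30.8, -29.3] tcp [0.509, 0.254, 0.262]
turn [0.319, 0.0, -0.003] shift mm [2.3, 48.1, -40.8] tcp [0.517, 0.257, 0.281]
turn [0.424, 0.0, -0.003] shift mm [2.3, 66.4, -50.5] tcp [0.527, 0.261, 0.299]
turn [0.529, -0.0, -0.003] shift mm [2.4, 85.7, -58.1] tcp [0.539, 0.266, 0.315]
turn [0.634, -0.0, -0.003] shift mm [2.5, 105.7, -63.8] tcp [0.553, 0.271, 0.33]
turn [0.738, -0.0, -0.003] shift mm [2.5, 126.2, -67.3] tcp [0.567, 0.277, 0.343]
turn [0.843, -0.001, -0.003] shift mm [2.6, 146.9, -68.6] tcp [0.583, 0.284, 0.355]
turn [0.948, -0.001, -0.003] shift mm [2.6, 167.6, -67.8] tcp [0.6, 0.291, 0.365]
```

Request:
{"fn": "step_arm", "kwargs": {"moves": [0.11,0,0,0,15,-16,5,0.215,0,0,0,31,-29,5,0.32,0,0,0,48,-41,5,0.424,0,0,0,66,-50,5,0.53,0,0,0,86,-58,5]}}

```text
time: 6.8
tool_pos: [0.5403, 0.2644, 0.3188]
ee_rot: [-0.001, 0.56, 0.828, 0.001]
wrist_force: [-0.1, -0.3, -2.4]
grip_width: 0.105
grasp_force: 30.0
```

Run:
```python
from h import *
o,q=tray_now(); print(o.round(4),q.as_euler("ZYX",degrees=True).round(2))
L=np.array([.678,.322,.185])
for pit in (33,36,40,44,48):
    t=tray_rot(22,pit); rel(*tool_for_tray(L-t.apply([0,0,.016]),22,pit))
c=env.read_camera("top"); cv2.imwrite("pics/t2.png",c["frame"][:,:,::-1])
```

```text
[0.6717 0.3174 0.175 ] [21.94 29.97  0.12]
turn [0.053, -0.002, -0.002] shift mm [1.9, 6.6, -3.9] tcp [0.546, 0.269, 0.323]
turn [0.105, -0.002, -0.002] shift mm [1.9, 14.0, -11.2] tcp [0.553, 0.271, 0.33]
turn [0.175, -0.002, -0.002] shift mm [1.9, 24.5, -20.2] tcp [0.562, 0.275, 0.339]
turn [0.245, -0.002, -0.002] shift mm [2.0, 35.5, -28.6] tcp [0.573, 0.279, 0.347]
turn [0.315, -0.002, -0.002] shift mm [2.0, 47.1, -36.1] tcp [0.583, 0.284, 0.355]
```

Request:
{"fn": "step_arm", "kwargs": {"moves": [0.053,0,0,1,7,-4,5,0.105,0,0,1,14,-11,5,0.175,0,0,1,24,-20,5,0.245,0,0,1,35,-29,5,0.315,0,0,1,47,-36,5]}}

```text
time: 7.35
tool_pos: [0.5837, 0.2829, 0.3538]
ee_rot: [-0.088, 0.553, 0.818, -0.128]
wrist_force: [0.7, -0.5, -1.7]
grip_width: 0.106
grasp_force: 30.0
```

Request:
{"fn": "step_arm", "kwargs": {"moves": [0,0,0,0,0,0,5,0,0,0,0,0,0,5,0,0,0,0,0,0,5,0,0,0,0,0,0,5,0,0,0,0,0,0,5]}}

```text
time: 7.85
tool_pos: [0.5825, 0.2828, 0.3539]
ee_rot: [-0.087, 0.553, 0.819, -0.128]
wrist_force: [0.4, -0.2, -0.9]
grip_width: 0.103
grasp_force: 30.0
```

Run:
```python
from h import *
o,q=tray_now(); print(o.round(4),q.as_euler("ZYX",degrees=True).round(2), q.apply([0,0,.016])+o)
a=env.read_camera("scene")["frame"][100:350,200:520]; b=env.read_camera("top")["frame"][20:270,60:380]
cv2.imwrite("pics/s3.png",np.hstack([a,b])[:,:,::-1])
```

```text
[0.6667 0.3169 0.1736] [21.97 47.81  0.1 ] [0.67767309 0.32129386 0.18432094]
```

View pics/s3.png

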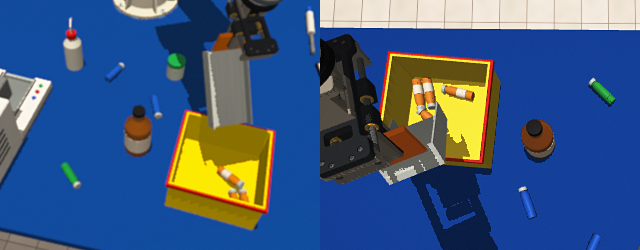

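The tray looks empty, and orange vials lie in the bin at top-view crop (423,85), (430,92), (423,112) and (460,92). I'll level and lift, then count them without occlusion.

Run:
```python
from h import *
for pit,z in ((40,.20),(30,.215),(20,.23),(10,.24),(6,.25)):
    rel(*tool_for_tray([.665,.317,z],22,pit))
```

```text
turn [-0.137, -0.001, -0.001] shift mm [0.8, -28.0, -4.2] tcp [0.559, 0.274, 0.366]
turn [-0.311, -0.001, -0.002] shift mm [0.7, -51.6, 11.2] tcp [0.534, 0.264, 0.359]
turn [-0.486, -0.001, -0.002] shift mm [0.7, -69.7, 29.4] tcp [0.512, 0.255, 0.347]
turn [-0.66, -0.001, -0.002] shift mm [0.6, -80.4, 54.2] tcp [0.496, 0.249, 0.327]
turn [-0.73, -0.001, -0.002] shift mm [0.6, -84.9, 58.7] tcp [0.491, 0.247, 0.324]
```

Request:
{"fn": "step_arm", "kwargs": {"moves": [-0.137,0,0,1,-28,-4,5,-0.28,0,0,1,-48,8,5,-0.42,0,0,1,-63,22,5,-0.56,0,0,1,-74,40,5,-0.7,0,0,1,-83,56,5]}}

```text
time: 8.45
tool_pos: [0.4923, 0.2477, 0.3262]
ee_rot: [0.109, 0.549, 0.812, 0.163]
wrist_force: [0.3, 0.3, -2.0]
grip_width: 0.104
grasp_force: 30.0
```

```bash
cat >> h.py <<'E'
D=np.array([.698,-.3265,0]); DY=-4.85
def dock(x,z,pit,y=0.): return tool_for_tray(D+yawm(DY).apply([x,y,z]),DY,pit)
def indock():
    o,q=tray_now(); e=(yawm(DY).inv()*q).as_euler("ZYX",degrees=True); print("tray in decapper mm",(1e3*yawm(DY).inv().apply(o-D)).round(1),"ypr",e.round(2),"F",yawm(DY).inv().apply(env.read_state()["wrist_force"]).round(1))
E
python3 - <<'E'
from h import *
indock(); rel(*dock(-.07,.25,7))
c=env.read_camera("top"); f=c["frame"]; a=cv2.resize(f[60:195,100:245],None,fx=2.8,fy=2.8)
b=env.read_camera("scene")["frame"][90:330,320:500]; b=cv2.resize(b,(284,378))
cv2.imwrite("pics/s4.png",np.hstack([a,b])[:,:,::-1])
E
```

```text
tray in decapper mm [-87.3 638.7 247.9] ypr [26.77  7.35  0.09] F [ 0.3  0.3 -2. ]
turn [-0.006, -0.183, 0.43] shift mm [-493.9, -232.5, -98.8] tcp [0.442, -0.305, 0.327]
```

View pics/s4.png

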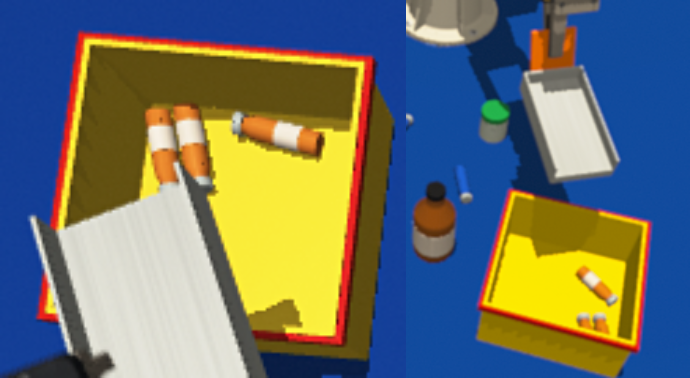

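The tray is empty. Three vials are visible at the far side of the bin, and the fourth, seen earlier, is hidden under the tray. Moving to the dock, with a recheck on the way.

Request:
{"fn": "step_arm", "kwargs": {"moves": [0,-0.015,0.034,-40,-19,-8,5,0,-0.033,0.077,-89,-42,-18,5,0,-0.051,0.12,-138,-65,-28,5,0,-0.069,0.163,-187,-88,-37,5,0,-0.087,0.206,-236,-111,-47,5]}}

```text
time: 9.05
tool_pos: [0.4713, 0.0025, 0.328]
ee_rot: [0.126, 0.637, 0.747, 0.146]
wrist_force: [1.7, 0.3, -1.9]
grip_width: 0.103
grasp_force: 30.0
```

Run:
```python
from h import *
indock(); rel(*dock(-.07,.25,7))
```

```text
tray in decapper mm [-73.6 353.1 248.3] ypr [13.89  7.78 -0.09] F [ 1.7  0.4 -1.9]
turn [-0.013, -0.092, 0.225] shift mm [-298.9, -71.8, -27.9] tcp [0.442, -0.305, 0.327]
```

Request:
{"fn": "step_arm", "kwargs": {"moves": [0,-0.014,0.035,-47,-11,-4,5,0,-0.028,0.07,-94,-22,-9,5,0,-0.042,0.105,-141,-34,-13,5,0,-0.057,0.14,-188,-45,-17,5,0,-0.071,0.175,-235,-56,-22,5]}}

```text
time: 9.55
tool_pos: [0.4488, -0.2399, 0.3275]
ee_rot: [0.139, 0.705, 0.683, 0.134]
wrist_force: [2.5, 0.8, -1.5]
grip_width: 0.105
grasp_force: 30.0
```

Run:
```python
from h import *
indock(); rel(*dock(-.07,.25,7))
```

```text
tray in decapper mm [-70.2  75.  247.9] ypr [ 3.05  7.76 -0.05] F [ 2.4  1.  -1.5]
turn [-0.013, -0.02, 0.05] shift mm [-65.1, -4.3, -1.4] tcp [0.442, -0.305, 0.327]
```

Request:
{"fn": "step_arm", "kwargs": {"moves": [0,-0.01,0.025,-35,-2,-1,5,-0.01,-0.02,0.05,-65,-4,-1,5,-0.01,-0.02,0.05,-65,-4,-1,5,-0.01,-0.02,0.05,-65,-4,-1,5,-0.01,-0.02,0.05,-65,-4,-1,5]}}

```text
time: 10.05
tool_pos: [0.4432, -0.3017, 0.326]
ee_rot: [0.145, 0.721, 0.664, 0.134]
wrist_force: [-0.0, 0.3, -1.7]
grip_width: 0.106
grasp_force: 30.0
```

Run:
```python
from h import *
indock(); rel(*dock(-.075,.08,7)); rel(*dock(-.075,.05,7))
```

```text
tray in decapper mm [-69.7   3.5 248.1] ypr [0.1  7.22 0.01] F [-0.   0.3 -1.7]
turn [-0.004, -0.001, 0.001] shift mm [-3.2, -70.6, 153.5] tcp [0.437, -0.304, 0.157]
turn [-0.004, -0.001, 0.001] shift mm [-3.2, -82.2, 181.1] tcp [0.437, -0.304, 0.127]
```

Request:
{"fn": "step_arm", "kwargs": {"moves": [0,0,0,-1,-18,38,5,0,0,0,-2,-36,77,5,0,0,0,-3,-53,116,5,0,0,0,-3,-66,143,5,0,0,0,-3,-71,153,5]}}

```text
time: 10.55
tool_pos: [0.4357, -0.3024, 0.1545]
ee_rot: [0.143, 0.721, 0.664, 0.134]
wrist_force: [0.3, -0.8, -1.5]
grip_width: 0.105
grasp_force: 30.0
```

Run:
```python
from h import *
indock(); o,q=tray_now()
c=env.read_camera("top"); np.savez("pics/t5.npz",**c); f=c["frame"].copy()
f=cv2.resize(f[110:260,380:520],None,fx=4,fy=4,interpolation=cv2.INTER_CUBIC)
def dot(w,col):
    u=(proj(c,w)-[380,110]+.5)*4; cv2.circle(f,tuple(int(v) for v in u),4,col,1); return u
for p in ([0,.047,.04],[0,-.047,.04],[-.18,.047,.04],[-.18,-.047,.04]): print(dot(o+q.apply(p),(255,0,255)).round(0))
for p in ([-.196,.105,.035],[-.196,-.105,.035],[-.196,.052,.024],[-.196,-.052,.024],[-.055,.065,.19],[-.055,.065,.12]): print(dot(D+yawm(DY).apply(p),(0,255,0)).round(0))
cv2.imwrite("pics/t5.png",f[:,:,::-1])
```

```text
tray in decapper mm [-77.3   2.5  76.1] ypr [0.18 7.39 0.15] F [ 0.3 -0.8 -1.5]
[263. 244.]
[433. 258.]
[266. 574.]
[446. 588.]
[109. 468.]
[461. 497.]
[192. 476.]
[364. 490.]
[289. 177.]
[239. 209.]
```

View pics/t5.png

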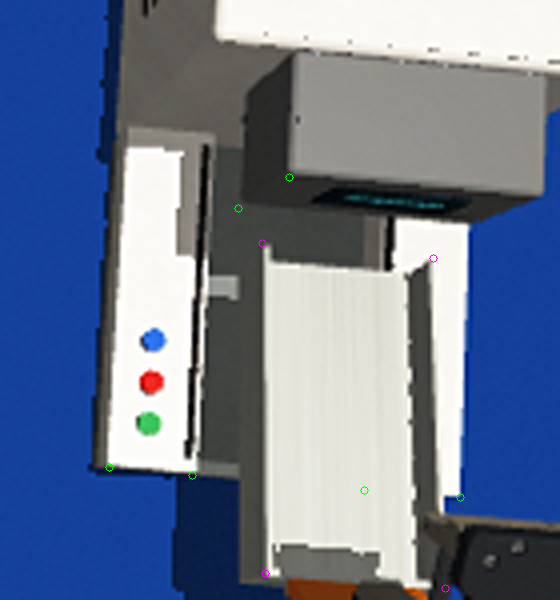

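Tray wall ends at (265,246) and (433,258) and deck corners at (109,468) and (461,497) coincide with the predictions, so the alignment is good to about 2 mm. Descending to just above the dock floor, then forward.

Run:
```python
from h import *
rel(*dock(-.075,.024,7)); rel(*dock(-.02,.022,7),*dock(-.075,.024,7))
```

```text
turn [-0.007, -0.003, 0.001] shift mm [-1.7, -18.9, 49.8] tcp [0.437, -0.304, 0.101]
turn [0.0, 0.0, 0.0] shift mm [0.0, 49.8, 23.3] tcp [0.492, -0.309, 0.099]
```

Request:
{"fn": "step_arm", "kwargs": {"moves": [0,0,0,-1,-8,20,5,-0.007,0,0,-2,-15,39,5,-0.007,0,0,-2,-19,50,5,-0.007,0,0,-2,-19,50,5,-0.007,0,0,-2,-19,50,5]}}

```text
time: 11.1
tool_pos: [0.4393, -0.3074, 0.1052]
ee_rot: [0.149, 0.721, 0.663, 0.136]
wrist_force: [0.7, 0.6, -1.0]
grip_width: 0.106
grasp_force: 30.0
```

Run:
```python
from h import *
indock(); rel(*dock(-.025,.022,7))
```

```text
tray in decapper mm [-72.3  -2.7  29. ] ypr [ 0.06  6.7  -0.07] F [ 0.7  0.6 -1. ]
turn [0.005, 0.001, 0.002] shift mm [2.8, 41.4, 24.4] tcp [0.487, -0.309, 0.099]
```

Request:
{"fn": "step_arm", "kwargs": {"moves": [0.005,0,0,1,10,6,5,0.005,0,0,2,20,12,5,0.005,0,0,3,30,18,5,0.005,0,0,3,41,24,5,0.005,0,0,3,41,24,5]}}

```text
time: 11.6
tool_pos: [0.4874, -0.3084, 0.0982]
ee_rot: [0.147, 0.721, 0.664, 0.134]
wrist_force: [-0.3, -0.0, -0.9]
grip_width: 0.108
grasp_force: 30.0
```

Run:
```python
from h import *
import time
for i in range(3):
    indock(); env.read_camera("wrist")
rel(*dock(-.02,.016,7))
```

```text
tray in decapper mm [-24.7   0.4  21.1] ypr [ 0.08  7.01 -0.08] F [-0.3 -0.1 -0.9]
tray in decapper mm [-25.9   0.8  20.5] ypr [ 0.09  7.06 -0.04] F [ 0.2 -0.  -2. ]
tray in decapper mm [-26.7   1.   20.2] ypr [ 0.08  7.1  -0.02] F [ 0.5 -0.  -0.9]
turn [-0.002, -0.0, 0.001] shift mm [-0.7, 4.6, 6.8] tcp [0.492, -0.309, 0.093]
```

Request:
{"fn": "step_arm", "kwargs": {"moves": [0,0,0,-1,-1,3,5,0,0,0,-1,3,6,5,0,0,0,-1,7,8,5,0,0,0,-1,10,9,5,0,0,0,-1,13,10,5]}}

```text
time: 12.25
tool_pos: [0.5012, -0.3103, 0.0935]
ee_rot: [0.146, 0.722, 0.663, 0.134]
wrist_force: [-4.1, -0.5, -0.2]
grip_width: 0.112
grasp_force: 30.0
```

Request:
{"fn": "step_arm", "kwargs": {"moves": [0,0,0,0,0,0,5,0,0,0,0,0,0,5,0,0,0,0,0,0,5]}}

```text
time: 12.55
tool_pos: [0.5009, -0.3103, 0.0935]
ee_rot: [0.146, 0.722, 0.663, 0.134]
wrist_force: [-3.3, -1.2, -0.5]
grip_width: 0.107
grasp_force: 30.0
```

Run:
```python
from h import *
indock(); rel(*dock(-.004,.016,7))
```

```text
tray in decapper mm [-11.2  -0.4  16.1] ypr [ 0.02  7.1  -0.02] F [-3.2 -1.5 -0.5]
turn [-0.002, 0.0, 0.001] shift mm [0.5, 6.4, 3.1] tcp [0.508, -0.31, 0.093]
```

Request:
{"fn": "step_arm", "kwargs": {"moves": [0,0,0,0,2,1,5,0,0,0,0,4,2,5,0,0,0,0,6,3,5,0,0,0,0,6,3,5,0,0,0,0,6,3,5]}}

```text
time: 13.05
tool_pos: [0.5078, -0.3108, 0.0931]
ee_rot: [0.146, 0.721, 0.663, 0.134]
wrist_force: [-5.2, 0.1, 2.1]
grip_width: 0.105
grasp_force: 30.0
```

Run:
```python
from h import *
indock(); o,q=tray_now(); l=yawm(DY).inv().apply(o-D)
for pit in (6,5,4,3,2,1,0): rel(*dock(l[0],.016,pit,y=l[1]))
```

```text
tray in decapper mm [-4.3 -0.4 15.7] ypr [ 0.04  7.1  -0.02] F [-5.2 -0.3  2.1]
turn [-0.019, 0.0, 0.001] shift mm [0.1, -2.6, 2.4] tcp [0.506, -0.311, 0.09]
turn [-0.037, 0.0, 0.001] shift mm [0.1, -5.0, 5.0] tcp [0.505, -0.31, 0.087]
turn [-0.054, 0.0, 0.001] shift mm [0.1, -7.4, 7.6] tcp [0.504, -0.31, 0.083]
turn [-0.072, -0.0, 0.001] shift mm [0.1, -9.8, 10.2] tcp [0.503, -0.31, 0.08]
turn [-0.089, -0.0, 0.001] shift mm [0.1, -12.1, 12.9] tcp [0.502, -0.31, 0.077]
turn [-0.106, -0.0, 0.001] shift mm [0.1, -14.4, 15.6] tcp [0.501, -0.31, 0.073]
turn [-0.124, -0.0, 0.001] shift mm [0.1, -16.6, 18.3] tcp [0.5, -0.31, 0.07]
```

Request:
{"fn": "step_arm", "kwargs": {"moves": [0,0,0,0,2.3,1,5,-0.019,0,0,0,-0.3,3.4,5,-0.037,0,0,0,-2.7,6,5,-0.054,0,0,0,-5.1,8.6,5,-0.054,0,0,0,-5.1,8.6,5]}}

```text
time: 13.55
tool_pos: [0.5054, -0.3104, 0.0823]
ee_rot: [0.165, 0.718, 0.659, 0.152]
wrist_force: [-6.1, 0.5, 0.3]
grip_width: 0.104
grasp_force: 30.0
```

Run:
```python
from h import *
indock(); o,q=tray_now(); l=yawm(DY).inv().apply(o-D)
for pit in (3,2,1,0): rel(*dock(l[0],.0155,pit,y=l[1]))
```

```text
tray in decapper mm [-2.9 -0.2 14.9] ypr [-0.01  4.04  0.02] F [-6.1 -0.   0.3]
turn [-0.018, -0.0, -0.0] shift mm [-0.0, -2.3, 2.1] tcp [0.504, -0.31, 0.079]
turn [-0.036, -0.0, -0.0] shift mm [-0.0, -4.8, 4.6] tcp [0.503, -0.31, 0.076]
turn [-0.053, -0.0, -0.0] shift mm [-0.0, -7.2, 7.2] tcp [0.502, -0.31, 0.073]
turn [-0.071, -0.0, -0.0] shift mm [-0.0, -9.5, 9.8] tcp [0.501, -0.31, 0.069]
```

Request:
{"fn": "step_arm", "kwargs": {"moves": [-0.018,0,0,0,-2.3,2.2,5,-0.036,0,0,0,-4.7,4.7,5,-0.036,0,0,0,-4.7,4.7,5]}}

```text
time: 13.85
tool_pos: [0.503, -0.3101, 0.0757]
ee_rot: [0.178, 0.715, 0.656, 0.164]
wrist_force: [-5.3, -0.1, -1.6]
grip_width: 0.107
grasp_force: 30.0
```

Run:
```python
from h import *
indock(); o,q=tray_now(); l=yawm(DY).inv().apply(o-D)
for pit in (1,0,-.5): rel(*dock(l[0],.0145,pit,y=l[1]))
```

```text
tray in decapper mm [-3.  -0.2 15.1] ypr [-0.01  2.01  0.02] F [-5.3 -0.5 -1.6]
turn [-0.018, -0.0, -0.0] shift mm [-0.0, -2.8, 3.0] tcp [0.502, -0.31, 0.072]
turn [-0.035, -0.0, -0.0] shift mm [-0.0, -5.2, 5.6] tcp [0.501, -0.31, 0.068]
turn [-0.044, -0.0, -0.0] shift mm [-0.0, -6.4, 6.8] tcp [0.501, -0.31, 0.067]
```

Request:
{"fn": "step_arm", "kwargs": {"moves": [-0.018,0,0,0,-2.8,3,5,-0.035,0,0,0,-5.2,5.6,5,-0.035,0,0,0,-5.2,5.6,5]}}

```text
time: 14.15
tool_pos: [0.5012, -0.3101, 0.0684]
ee_rot: [0.191, 0.711, 0.653, 0.175]
wrist_force: [-5.3, 1.0, -0.8]
grip_width: 0.106
grasp_force: 30.0
```

Run:
```python
from h import *
indock()
```

```text
tray in decapper mm [-2.8 -0.4 14.6] ypr [-0.02  0.    0.  ] F [-5.3  0.6 -0.8]
```

Request:
{"fn": "step_arm", "kwargs": {"moves": [0,0,0,0,-0.5,0.9,5,0,0,0,0,-1,1.8,5,0,0,0,0,-1.2,2.2,5,0,0,0,0,-1.2,2.2,5]}}

```text
time: 14.55
tool_pos: [0.5025, -0.3106, 0.0675]
ee_rot: [0.192, 0.711, 0.653, 0.175]
wrist_force: [-9.1, 2.3, 7.0]
grip_width: 0.107
grasp_force: 30.0
```

Run:
```python
from h import *
indock()
```

```text
tray in decapper mm [-1.4 -0.7 14. ] ypr [ 0.01 -0.11 -0.04] F [-9.3  1.5  7. ]
```

Request:
{"fn": "step_arm", "kwargs": {"moves": [0,0,0,0,-0.6,-0.8,5,0,0,0,0,-1.5,-1.3,5,0,0,0,0,-2.4,-1.8,5,0,0,0,0,-3.3,-2.3,5,0,0,0,0,-3.3,-2.3,5]}}

```text
time: 15.05
tool_pos: [0.4985, -0.3103, 0.0676]
ee_rot: [0.191, 0.711, 0.654, 0.175]
wrist_force: [-5.0, 0.8, 3.2]
grip_width: 0.107
grasp_force: 30.0
```

Run:
```python
from h import *
indock()
```

```text
tray in decapper mm [-5.4 -0.6 14.1] ypr [ 0.03 -0.09 -0.04] F [-5.1  0.4  3.2]
```

Request:
{"fn": "step_arm", "kwargs": {"moves": [0,0,0,0,-0.9,-0.5,5,0,0,0,0,-1.7,-1,5,0,0,0,0,-1.7,-1,5]}}

```text
time: 15.35
tool_pos: [0.4979, -0.3102, 0.0679]
ee_rot: [0.192, 0.711, 0.653, 0.176]
wrist_force: [7.6, 1.6, -5.3]
grip_width: 0.105
grasp_force: 30.0
```

Run:
```python
from h import *
indock()
```

```text
tray in decapper mm [-6.  -0.6 14.7] ypr [ 0.02 -0.17  0.  ] F [ 7.4  2.2 -5.3]
```

Pulling back now meets the sill (+7 N), so the tray is seated behind it. Relaxing and opening the gripper.

Request:
{"fn": "step_arm", "kwargs": {"moves": [0,0,0,0,0.5,0.7,5,0,0,0,0,0.5,0.7,14,0,0,0,0,0.5,0.7,20,0,0,0,0,0.5,0.7,30,0,0,0,0,0.5,0.7,40]}}

```text
time: 15.85
tool_pos: [0.4973, -0.3102, 0.0672]
ee_rot: [0.191, 0.711, 0.654, 0.175]
wrist_force: [-0.9, -1.2, 0.4]
grip_width: 0.373
grasp_force: 0.0
```

Request:
{"fn": "step_arm", "kwargs": {"moves": [0,0,0,0,0,0,44,0,0,0,0,0,0,44,0,0,0,0,0,-10,44,0,0,0,0,0,-30,44,0,0,0,0,0,-60,44]}}

```text
time: 16.35
tool_pos: [0.4667, -0.307, 0.1184]
ee_rot: [0.19, 0.711, 0.654, 0.175]
wrist_force: [0.2, -0.5, -0.4]
grip_width: 0.482
grasp_force: 0.0
```

Request:
{"fn": "step_arm", "kwargs": {"moves": [0,0,0,0,0,-40,44,0,0,0,0,0,-80,44,0,0,0,40,-20,-100,44,0,0,0,80,-40,-120,44,0,0,0,80,-40,-120,44]}}

```text
time: 16.85
tool_pos: [0.3765, -0.2154, 0.2027]
ee_rot: [0.191, 0.711, 0.654, 0.176]
wrist_force: [-0.6, -0.4, 0.1]
grip_width: 0.479
grasp_force: 0.0
```

Run:
```python
from h import *
c=env.read_camera("top"); np.savez("pics/t6.npz",**c); f=c["frame"]; s=env.read_camera("scene")["frame"]
a=cv2.resize(f[130:250,390:510],(440,440),interpolation=cv2.INTER_CUBIC)
def dot(w,col):
    u=(proj(c,w)-[390,130]+.5)*440/120; cv2.circle(a,tuple(int(v) for v in u),4,col,1)
for p in ([0,.047,.04],[-.18,.047,.04],[-.18,-.047,.04],[-.216,.035,.091],[-.216,-.035,.091]): dot(D+yawm(DY).apply(np.array(p)+[-.008,0,.012]),(255,0,255))
b=cv2.resize(f[65:190,105:240],(340,315)); d=cv2.resize(s[150:250,100:370],(340,126))
cv2.imwrite("pics/t6.png",np.hstack([a,np.vstack([b,d[:125]])])[:,:,::-1]); print(now()[2]["wrist_force"].round(1))
```

```text
[-1.1 -0.4 -0. ]
```

View pics/t6.png

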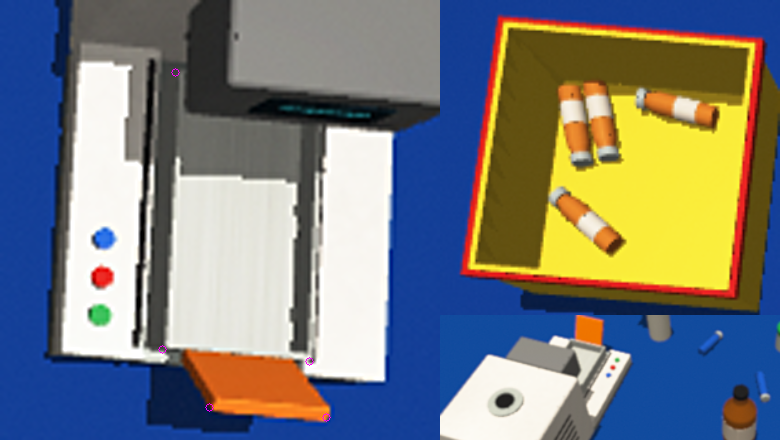

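The tray lies flat in the dock, with handle corners at (210,407) and (326,417) as predicted. All four vials are in the bin. A quick check of the bystanders, then handing in.

Run:
```python
from h import *
c0=load("scene0")["frame"]; c1=env.read_camera("scene")["frame"]
for n,(y0,y1,x0,x1) in dict(wash=(110,175,255,290),jar=(150,185,362,392),amber=(203,258,320,356)).items():
    print(n,np.abs(c0[y0:y1,x0:x1].astype(int)-c1[y0:y1,x0:x1]).mean().round(1))
print(now()[2]["dq"].round(3).max(),env.close_job())
```

```text
wash 9.6
jar 0.8
amber 0.8
the job is handed in; nothing more can be done
0.036 None
```

The tray was emptied and put back in the dock: all four vials are in the bin, the tray lies flat behind the sill and is released, and the job was handed in at about 17 s of the 72 s. The bottles and jar stand where they were, though the check on the wash bottle was weaker because part of its picture changed, probably from the arm's shadow.

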